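# Close a split casting mould on its dowels and hold it shut

## Task

Close the split mould on the stand: first turn the stand's knob clockwise (seen from above) until it clicks over to its far stop and the keeper arm is clear of the mould, then pick up the longer of the two loose mould halves and set it on the two dowels, its large hole on the thick dowel, and press it down against the spring until the halves meet with no gap. Finish while still holding the mould pressed shut: do not let go, because the spring would push it open. Leave everything else on the bench where it stands.

Things in the scene. Friction and masses are not known exactly. Their poses are not given: they have to be found in the camera images.
- stand: mould stand bolted to the bench; yaw varies. Steel base plate 12 thick (own frame: x -55 to 55, y -58 to 148), on it the lower half, an aluminium block 60 (x) x 96 (y), its flat upper face 42 above the bench with two upright dowels and a spring ejector in the middle. Knob axis at x 0, y 85; detent slide at y 129, up to 62 tall. Origin: at bench height below the middle of the lower half; z up
- dowel_large (a point): centre of the foot of the thick dowel (14 diameter, 15 tall, the top 5 tapering by 2.5 in radius), on the lower half's upper face at y = -32 in the stand's frame; axes as the stand's
- dowel_small (a point): the same for the thin dowel (10 diameter, 15 tall, tapered alike), at y = +32 in the stand's frame; axes as the stand's
- knob (a joint): knob angle in rad: 0 at the start, grows clockwise seen from above, far stop at 1.5. A sprung over-centre detent resists with about 0.1 N m from the start; past its middle (0.75) it snaps the knob on to the far stop, before the middle it turns the knob back to 0
- knob_grip (a point): on the knob's axis, 90 above the bench, at the height to grip. Knob: black upright bar 42 long, 14 thick, 68 to 105 above the bench, long side along the stand's x at angle 0. Below it (60 to 68 high) a 40 mm disc and the steel keeper arm, 18 wide, reaching 66 from the axis, turning with it: at 0 it points to the stand's -y, over the thin dowel; at 1.5 to the stand's -x, clear
- ejector (a joint): how far the ejector (a round 28 mm spring plate in the middle of the lower half's face) is pressed down, m: 0 stands 6 mm proud, 0.006 flush. Its spring pushes with about 6 N at 0 and 12 N at flush, so it carries the top half until that is pressed down
- top_half: the longer loose mould half, lying right way up on the bench, about 0.36 kg: aluminium plate 60 (x) x 96 (y) x 20 with two through holes, 15.5 diameter at y = -32 and 11.5 at y = +32; in the middle of its top an upright grip rib 18 thick (x), 30 long (y), from 20 to 54 above its underside. Origin: centre of its underside; z up; when mounted its axes agree with the stand's
- hole_large (a point): centre of the large hole at the underside of the top half; axes as the top half's
- hole_small (a point): centre of the small hole at the underside of the top half; axes as the top half's
- short_half: the other, shorter loose mould half: aluminium plate 60 x 70 x 20 with a grip rib like the top half's and two equal 10 mm holes 48 apart along its y; it belongs to another mould: leave alone. Origin: centre of its underside
- caster: silver sugar caster, 52 wide, 105 tall, standing; leave alone. Origin: centre of its foot
- tin: small can, 56 wide, 50 tall; leave alone. Origin: centre of its base
- tub: round jar with a lid, 68 wide, 55 tall; leave alone. Origin: centre of its base
- beaker: open metal cup, 68 wide at the rim, 85 tall; leave alone. Origin: centre of its base
- bottle: glass bottle, 66 wide, 200 tall; leave alone. Origin: centre of its base
- screwdriver: screwdriver lying on the bench along its x, about 200 long; leave alone
Things that resemble listed ones, but are neither listed nor needed, are in the scene too. Leave any green or yellow look-alike of the top_half alone.

How it is judged:
By the outcome, as a careful person would: the job done as asked, in the order asked, and still so for the second after the job is handed in, while the arm keeps its last pose, push and grip.
It also fails if it takes over 64 s, if anything falls off the work surface, if the arm or the gripper's body presses on something with over 40 N, if the wrist force passes 120 N, or if a joint passes its speed limit or range.

## Robot

A 6-joint arm with a two-finger parallel gripper is mounted at the origin on the work surface. World frame = base frame: x ahead of the robot, y to its left, z up, the work surface at z = 0. Lengths are in m, angles in rad, forces in N, time in s.
With the tool pointing down it reaches from about 0.275 to 0.75 m from the base axis. Payload 10.2 kg.
Tool frame: the origin (TCP) lies midway between the tips of the shut fingers; the grasp point (between the pads) lies 19 mm behind it; z points along the fingers, y is the line along which they close (so a half turn about z gives the same grasp; the last joint's range is limited). The gripper opens to 85 mm and grips with 20 to 120 N. Pads are 22 mm wide; open, the fingers measure 114 mm over their backs; the gripper's body (76 mm by 85 mm) begins 54 mm behind the grasp point. The pads swing forward as they close: fully open they stand 13 mm farther back than shut.
Start: joints at [-1.339, 0.313, 1.498, -0, 1.331, -0.223], TCP at [0.231, -0.472, 0.204] pointing down, gripper open.
Joint ranges: [-2.94, 2.94], [-0.97, 2.17], [0.19, 2.56], [-1.23, 4.37], [0.02, 3.11], [-2.88, 2.88]. Speed limits (rad/s): [2.39, 2.39, 3.01, 3.14, 3.14, 3.14].

## Interface

Orientations are given as a rotation vector (axis times angle).
In Python, from station import get_state, get_image, job_done gives the robot as it stands.
- The arm moves only by the tool apply_moves, never from a script. Its argument "commands" is text: rows parted by semicolons, each of 7 numbers parted by spaces: the shift along the tool's x, y, z in cm, then the turn, a rotation vector about the tool's x, y, z in rad, then the opening, from 0 (shut) to 1 (fully open). In form: tx ty tz wx wy wz claw; .... A call has 1 to 20 rows; each row is the pose to reach, as a shift and turn from the pose commanded when the call began, along the tool's axes at that moment; what a row does not reach only later rows make up. A row lasts 1/12 s, in which the tool goes at most 41.7 mm and 7.16 degrees, less where a joint would pass 70% of its speed; a pose out of reach is approached as far as the arm can. A call with a gripper value outside its range is refused whole. The fingers move at their own pace and stop on an object; "squeeze" is the grip in N (left out, the last holds). Time passes only in rows, so rows that repeat a pose let the fingers close. It gives the time, the measured TCP pose, the force, the opening and the grip force at its end, in the units of the state.
- get_state(): the state, without advancing time (a new reading comes with each control period).
- get_image(name): name is "side" or "top"; returns a dict with "img" (480x640x3 uint8, red, green, blue), "z_map" (480x640 float32, m along the optical axis (not along the pixel's ray), 0 where there is no reading), "vfov" (degrees; the focal length in pixels is half the picture's height over the tangent of half this angle, whatever the lens; pixels are square), "cx", "cy" (the principal point, pixels), "extrinsics" (4x4, takes a point from camera to world coordinates). Camera axes: x right, y down, z forward; pixel columns grow to the right and rows downward; lengths in m; the calibration is good to about 2 mm. A picture is of the moment at which its call begins.
- job_done(): hands the job in; it is judged then, once.
The state is a dict: "t": time; "joints": joint angles; "joint_velocities": joint speeds; "joint_efforts": joint torques, N m; "tcp_pos": TCP position; "eef_rot": TCP orientation; "force": force on the tool from outside, world axes, zero at the start; "wrist_torque": the same for the moment, N m; "opening": finger opening in m; "finger_force": force on a finger pad.
Only numpy, scipy, OpenCV 4.12 (cv2) and the standard library are available. Lean on these libraries where they do the work, as an engineer would, in place of code of your own. Each camera call takes 0.05 s, during which the arm holds its last target. There are 200 camera calls.

## Working session

There is one attempt and no reset: what is moved stays moved. The work goes in short steps, Python scripts to look and compute and a tool call to move; the robot and the scene stay as the last step left them, time stands still between calls to the robot, and variables do not carry over. Pictures are saved under pics/ and viewed, at most 10 in all, crops included, and the job is handed in when it is done.

Besides the shell and the picture viewer there is one more tool, called after "Emit:" as name(argument=value, ...), one argument or row to a line, values as JSON. apply_moves: Moves the arm, as the interface text tells. Its arguments: {"type":"object","properties":{"commands":{"type":"string"},"squeeze":{"type":"number"}},"required":["commands"]}

```bash
mkdir -p pics
cat > h.py <<'E'
import numpy as np,cv2
from station import get_state,get_image
def snap(n):
    d=get_image(n); np.savez('/tmp/%s.npz'%n,**d); return d
def load(n): return dict(np.load('/tmp/%s.npz'%n))
def f(d): return 240/np.tan(np.radians(float(d['vfov']))/2)
def cloud(d):
    z=d['z_map']; v,u=np.mgrid[:480,:640]; F=f(d)
    p=np.stack([(u-d['cx'])/F*z,(v-d['cy'])/F*z,z],-1)
    E=d['extrinsics']; w=p@E[:3,:3].T+E[:3,3]; w[z<=0]=np.nan; return w
def ray(d,u,v,h):
    F=f(d);E=d['extrinsics']; r=E[:3,:3]@np.array([(u-d['cx'])/F,(v-d['cy'])/F,1]); o=E[:3,3]
    return o+r*(h-o[2])/r[2]
def save(n,im): cv2.imwrite('pics/'+n,cv2.cvtColor(im,cv2.COLOR_RGB2BGR))
E
python3 - <<'E'
from h import *
for n in('top','side'):
    d=snap(n); save(n+'0.png',d['img']); print(n,d['extrinsics'].round(3),f(d),d['cx'],d['cy'],(d['z_map']>0).mean())
print(get_state())
E
```

```text
top [[ 0.003 -0.993  0.118  0.384]
 [-1.    -0.006 -0.027  0.126]
 [ 0.028 -0.117 -0.993  1.206]
 [ 0.     0.     0.     1.   ]] 582.3060277370554 321.3626595440575 255.5482283771057 0.9959602864583333
side [[-0.989 -0.09   0.117  0.399]
 [-0.146  0.694 -0.705  0.718]
 [-0.018 -0.714 -0.7    0.684]
 [ 0.     0.     0.     1.   ]] 464.1113620773616 326.24552610629775 246.5301183104301 0.9960514322916667
{'t': 0.1, 'joints': array([-1.33941910e+00,  3.13380606e-01,  1.49835461e+00,  1.18684815e-05,
        1.33097612e+00, -2.23405236e-01]), 'joint_velocities': array([-0.00056655, -0.00066518, -0.00225819,  0.00056272, -0.00036968,
       -0.00105889]), 'joint_efforts': array([ 1.92105821e-03, -4.12904620e+01, -2.60139209e+01, -2.32134817e-04,
        3.05502690e-03, -1.73484949e-06]), 'tcp_pos': array([ 0.23054583, -0.47139232,  0.20390164]), 'eef_rot': array([-3.05963229e+00, -7.07973694e-01, -1.10985302e-05]), 'force': array([-0.15483219, -0.27592029,  0.56073561]), 'wrist_torque': array([-0.04195568, -0.00466787,  0.00406935]), 'finger_force': 0.0, 'opening': 0.08537323469117189}
```

View pics/top0.png

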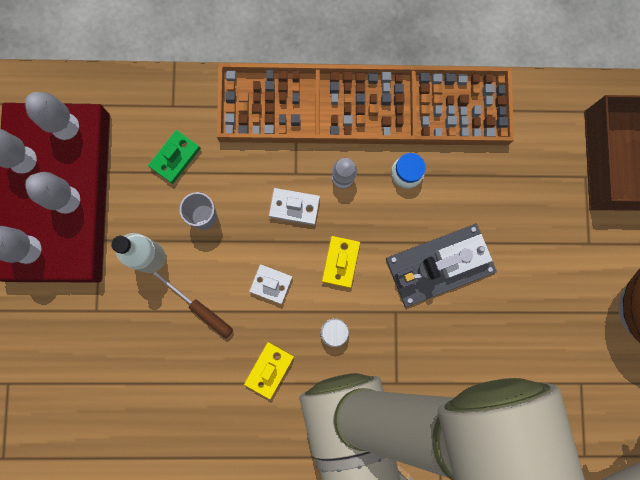

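View pics/side0.png

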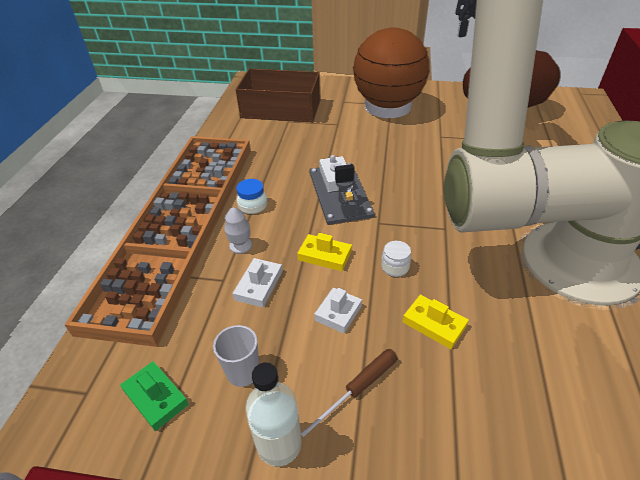

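Candidates in the top picture: silver plates at (295,207) and (271,285), yellow at (342,262) and (269,371), green at (175,157). The silver one at (295,207) looks longer, so I choose that one. The stand is at (440,265), with its black knob at (431,267). Next I measure and check with a close crop.

Run:
```python
from h import *
d=load('top'); w=cloud(d)
def comp(box,zl,zh,tag,grey=False):
    u0,v0,u1,v1=box; m=np.zeros((480,640),bool); m[v0:v1,u0:u1]=1
    m&=(w[...,2]>zl)&(w[...,2]<zh)
    P=w[m][:,:2].astype(np.float32); r=cv2.minAreaRect(P*1000)
    c=P.mean(0)
    print(tag,len(P),'rect c',np.round(r[0],1),'size',np.round(r[1],1),'ang',round(r[2],1),'mean',(c*1000).round(1),'z',np.median(w[m][:,2]).round(4))
for nm,b in dict(A=(262,180,328,232),B=(242,260,300,310)).items():
    comp(b,.012,.027,nm+' plate'); comp(b,.044,.062,nm+' rib')
S=(380,220,500,310)
comp(S,.006,.018,'base');comp(S,.036,.046,'lower');comp(S,.085,.115,'knob');comp(S,.062,.075,'arm'); comp(S,.05,.06,'5-6')
print('bench z',np.nanmedian(w[230:250,200:250,2]))
a=cv2.resize(d['img'][170:320,240:340],None,fx=4,fy=4,interpolation=cv2.INTER_CUBIC)
b=cv2.resize(d['img'][215:315,380:500],None,fx=3.3,fy=3.3,interpolation=cv2.INTER_CUBIC)
o=np.zeros((600,800,3),np.uint8);o[:,:400]=a[:600];o[:b.shape[0],400:400+b.shape[1]]=b
save('crop.png',o)
```

```text
A plate 1121 rect c [628.8 150. ] size [96.  61.4] ang 80.8 mean [627.6 150.5] z 0.0205
A rib 140 rect c [628.7 149.9] size [29.9 19.3] ang 80.1 mean [627.9 150.1] z 0.0539
B plate 825 rect c [466.8 196.7] size [70.3 60.1] ang 69.2 mean [466.4 196.4] z 0.0206
B rib 142 rect c [466.6 196.4] size [29.7 18. ] ang 70.2 mean [466.4 196.2] z 0.0543
base 3040 rect c [ 508.8 -155.1] size [246.6 181.2] ang 88.6 mean [ 502.6 -141.8] z 0.012
lower 1068 rect c [ 507.6 -152.4] size [ 60. 195.] ang 20.9 mean [ 523.6 -194.6] z 0.042
knob 197 rect c [ 494.4 -118.2] size [41.6 15.2] ang 19.9 mean [ 493.7 -117.1] z 0.1039
arm 371 rect c [ 494.4 -121.4] size [ 38.7 126.3] ang 20.3 mean [ 500.9 -135.8] z 0.0681
5-6 196 rect c [ 506.1 -147.5] size [ 29.7 184.1] ang 21.6 mean [ 495.5 -124.6] z 0.0563
bench z 0.0005419028596508335
```

View pics/crop.png

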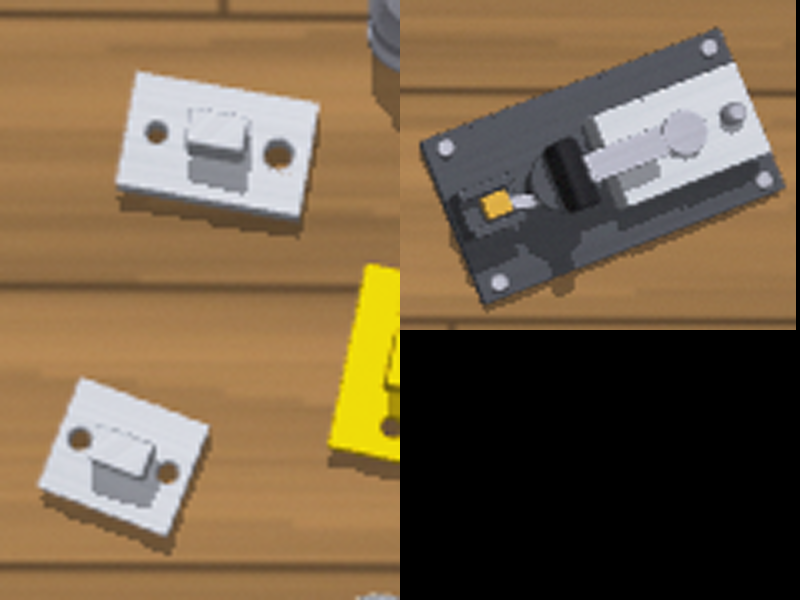

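The crop confirms the plate at (295,207). It is 96 x 61 mm, with a small hole at crop (157,131) and a large hole at (278,154). The other silver plate is 70 mm long with equal holes. On the stand, the thick dowel is visible at the far end, the arm covers the thin dowel, and the knob is upright at 104 mm.

```bash
cat >> h.py <<'E'
from scipy.spatial.transform import Rotation as R
def down(yaw): # tool x at yaw (deg), z down
    return R.from_euler('z',yaw,degrees=True)*R.from_rotvec([np.pi,0,0])
def delta(p,yaw,s=None,turn=None):
    s=s or get_state(); R0=R.from_rotvec(s['eef_rot'])
    t=R0.inv().apply(np.array(p)-s['tcp_pos'])*100; r=(R0.inv()*down(yaw)).as_rotvec()
    x=R0.apply([1,0,0]); print('shift cm',t.round(2),'rot',r.round(4),'yaw now',np.degrees(np.arctan2(x[1],x[0])).round(2),'F',s['force'].round(1))
E
python3 - <<'E'
from h import *
d=load('top'); w=cloud(d)
# refine stand yaw/centre from lower half's face, and base plate by dark colour
m=np.zeros((480,640),bool); m[220:310,380:500]=1
for zl,zh,t in((.038,.046,'lower'),(.008,.016,'base'),(.090,.11,'knob')):
    k=(m&(w[...,2]>zl)&(w[...,2]<zh)).astype(np.uint8)
    n,l,s,c=cv2.connectedComponentsWithStats(k); i=1+s[1:,4].argmax()
    P=w[l==i][:,:2].astype(np.float32)*1000; print(t,len(P),cv2.minAreaRect(P))
delta([.4942,-.1178,.15],20.5)
E
```

```text
lower 980 ((524.9319458007812, -198.0522003173828), (59.88037109375, 97.16284942626953), 21.148334503173828)
base 2738 ((508.5682678222656, -155.6720733642578), (109.79645538330078, 206.54763793945312), 21.143672943115234)
knob 183 ((494.4762878417969, -118.45825958251953), (41.629737854003906, 14.632081985473633), 19.944719314575195)
shift cm [ 39.22 -20.18   5.42] rot [-0.0011 -0.0002  0.097 ] yaw now 26.06 F [-0.2 -0.3  0.6]
```

Emit:
apply_moves(
  commands="39.2 -20.1 5.4 0 0 0.089 1;39.2 -20.1 5.4 0 0 0.089 1;39.2 -20.1 5.4 0 0 0.089 1;39.2 -20.1 5.4 0 0 0.089 1;39.2 -20.1 5.4 0 0 0.089 1;39.2 -20.1 5.4 0 0 0.089 1;39.2 -20.1 5.4 0 0 0.089 1;39.2 -20.1 5.4 0 0 0.089 1;39.2 -20.1 5.4 0 0 0.089 1;39.2 -20.1 5.4 0 0 0.089 1;39.2 -20.1 5.4 0 0 0.089 1;39.2 -20.1 5.4 0 0 0.089 1;39.2 -20.1 5.4 0 0 0.089 1;39.2 -20.1 5.4 0 0 0.089 1;39.2 -20.1 5.4 0 0 0.089 1;39.2 -20.1 5.4 0 0 0.089 1",
  squeeze=60,
)

```text
t: 1.43
tcp_pos: [0.4941, -0.1199, 0.1506]
eef_rot: [3.09, 0.569, 0.0]
force: [-0.1, -0.5, 0.0]
opening: 0.0853
finger_force: 0.0
```

Run:
```python
from h import *
delta([.4944,-.1185,.073],21); print(get_state()['tcp_pos'],get_state()['t'])
```

```text
shift cm [ 0.08 -0.12  7.76] rot [ 0.0002 -0.0001 -0.0025] yaw now 20.86 F [-0.1 -0.5  0. ]
[ 0.49405097 -0.11987171  0.15055771] 1.4333
```

Descend, then close.

Emit:
apply_moves(
  commands="0.1 -0.1 4 0 0 0 1;0.1 -0.1 7.8 0 0 0 1;0.1 -0.1 7.8 0 0 0 1;0.1 -0.1 7.8 0 0 0 1;0.1 -0.1 7.8 0 0 0 0;0.1 -0.1 7.8 0 0 0 0;0.1 -0.1 7.8 0 0 0 0;0.1 -0.1 7.8 0 0 0 0;0.1 -0.1 7.8 0 0 0 0;0.1 -0.1 7.8 0 0 0 0;0.1 -0.1 7.8 0 0 0 0;0.1 -0.1 7.8 0 0 0 0;0.1 -0.1 7.8 0 0 0 0;0.1 -0.1 7.8 0 0 0 0",
  squeeze=60,
)

```text
t: 2.6
tcp_pos: [0.4961, -0.1196, 0.0734]
eef_rot: [3.085, 0.571, 0.004]
force: [0.5, -8.3, 3.4]
opening: 0.0117
finger_force: 58.6
```

Emit:
apply_moves(
  commands="0 0 0 0 0 0.12 0;0 0 0 0 0 0.24 0;0 0 0 0 0 0.36 0;0 0 0 0 0 0.48 0;0 0 0 0 0 0.6 0;0 0 0 0 0 0.72 0;0 0 0 0 0 0.84 0;0 0 0 0 0 0.96 0;0 0 0 0 0 1.08 0;0 0 0 0 0 1.2 0;0 0 0 0 0 1.32 0;0 0 0 0 0 1.44 0;0 0 0 0 0 1.5 0;0 0 0 0 0 1.5 0;0 0 0 0 0 1.5 0",
)

```text
t: 3.85
tcp_pos: [0.4959, -0.1207, 0.0735]
eef_rot: [2.647, -1.686, 0.008]
force: [-1.7, -14.6, 2.3]
opening: 0.0114
finger_force: 58.7
```

Run:
```python
from h import *
delta([.4944,-.1185,.073],21-86)
s=get_state();print(s)
```

```text
shift cm [-0.26  0.04  0.04] rot [ 0.0002 -0.0064  0.0001] yaw now -64.99 F [ -1.7 -14.6   2.3]
{'t': 3.85, 'joints': array([-0.46627612,  0.42458623,  1.71059028, -0.00485924,  1.00153773,
        2.24145582]), 'joint_velocities': array([-0.00204354, -0.00042002, -0.00054375,  0.00121791, -0.00110852,
       -0.00918931]), 'joint_efforts': array([  7.7018559 , -40.7104969 , -18.58337045,   2.95887776,
         1.31831691,   0.09771213]), 'tcp_pos': array([ 0.4958661 , -0.12065857,  0.07346392]), 'eef_rot': array([ 2.6466796 , -1.6858649 ,  0.00827044]), 'force': array([ -1.66622247, -14.60142556,   2.28014352]), 'wrist_torque': array([-2.55497191,  0.30036268, -0.05461929]), 'finger_force': 58.69798243045807, 'opening': 0.011382718264931093}
```

Emit:
apply_moves(
  commands="0 0 0 0 0 0 1;0 0 0 0 0 0 1;0 0 0 0 0 0 1;0 0 0 0 0 0 1;0 0 0 0 0 0 1;0 0 0 0 0 0 1;0 0 -2 0 0 0 1;0 0 -6 0 0 0 1;0 0 -10 0 0 0 1;0 0 -13 0 0 0 1;0 0 -13 0 0 0 1",
)

```text
t: 4.77
tcp_pos: [0.4973, -0.1185, 0.2086]
eef_rot: [-2.649, 1.686, -0.017]
force: [0.7, 0.1, 0.4]
opening: 0.0851
finger_force: 0.0
```

Run:
```python
from h import *
s=get_state(); print(s['t'],s['opening'],s['tcp_pos'])
delta([.6285,.1500,.20],80.5)
```

```text
4.7667 0.08510498382397802 [ 0.49726524 -0.11846319  0.20855404]
shift cm [-18.78 -23.25   0.86] rot [ 0.008  -0.0119 -2.5388] yaw now -64.97 F [0.7 0.1 0.4]
```

Emit:
apply_moves(
  commands="-3 -4 0 0 0 -0.12 1;-6 -7 0 0 0 -0.24 1;-8 -10 0 0 0 -0.36 1;-11 -14 0 0 0 -0.48 1;-14 -17 0 0 0 -0.6 1;-16 -20 0 0 0 -0.72 1;-18.8 -23.2 0.9 0 0 -0.84 1;-18.8 -23.2 0.9 0 0 -0.96 1;-18.8 -23.2 0.9 0 0 -1.08 1;-18.8 -23.2 0.9 0 0 -1.2 1;-18.8 -23.2 0.9 0 0 -1.32 1;-18.8 -23.2 0.9 0 0 -1.44 1;-18.8 -23.2 0.9 0 0 -1.56 1;-18.8 -23.2 0.9 0 0 -1.68 1;-18.8 -23.2 0.9 0 0 -1.8 1;-18.8 -23.2 0.9 0 0 -1.92 1;-18.8 -23.2 0.9 0.008 -0.012 -2.04 1;-18.8 -23.2 0.9 0.008 -0.012 -2.16 1;-18.8 -23.2 0.9 0.008 -0.012 -2.28 1;-18.8 -23.2 0.9 0.008 -0.012 -2.4 1",
)

```text
t: 6.43
tcp_pos: [0.6256, 0.151, 0.1926]
eef_rot: [-2.519, -1.859, 0.008]
force: [0.8, -0.1, -0.8]
opening: 0.0854
finger_force: 0.0
```

Run:
```python
from h import *
s=get_state(); print(s['t'])
delta([.6285,.1500,.20],80.5)
d=snap('top'); w=cloud(d)
def big(box,zl,zh,t):
    m=np.zeros((480,640),bool); u0,v0,u1,v1=box; m[v0:v1,u0:u1]=1
    k=(m&(w[...,2]>zl)&(w[...,2]<zh)).astype(np.uint8)
    n,l,s,c=cv2.connectedComponentsWithStats(k); i=1+s[1:,4].argmax()
    P=w[l==i][:,:2].astype(np.float32)*1000; print(t,len(P),cv2.minAreaRect(P))
S=(380,220,500,310)
big(S,.038,.046,'lower');big(S,.008,.016,'base');big(S,.09,.11,'knob')
b=cv2.resize(d['img'][170:320,270:510],None,fx=3.3,fy=3.3,interpolation=cv2.INTER_CUBIC); save('c2.png',b)
```

```text
6.4333
shift cm [-0.    0.3  -0.75] rot [-0.0118 -0.0029 -0.1331] yaw now 72.87 F [ 0.8 -0.1 -0.8]
lower 1097 ((524.9085693359375, -197.8756103515625), (59.96613693237305, 97.03838348388672), 21.01503562927246)
base 1946 ((508.4674072265625, -155.33688354492188), (109.97930908203125, 206.02529907226562), 21.128185272216797)
knob 163 ((493.944580078125, -118.01751708984375), (13.646361351013184, 41.298423767089844), 26.389970779418945)
```

View pics/c2.png

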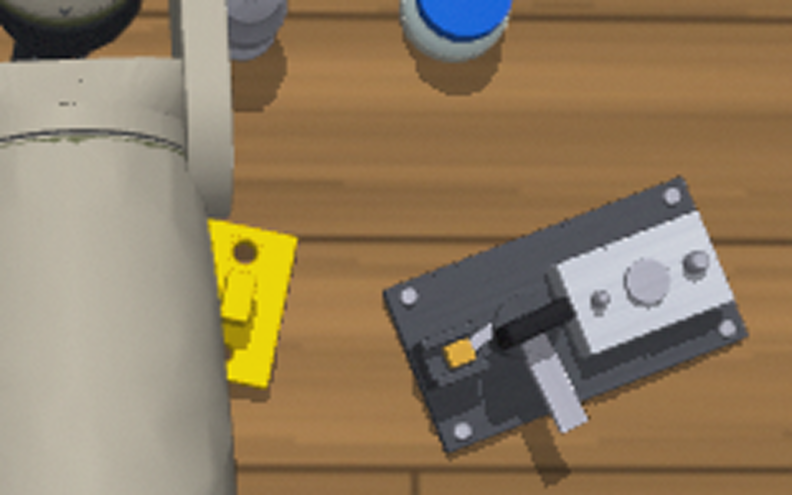

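The picture shows the knob bar turned, the keeper arm pointing to the stand's -x at crop (560,390), and both dowels clear at (600,300) and (696,262). The measured knob angle is about 1.48 to 1.5. I go for the grasp next.

Run:
```python
from h import *
delta([.6285,.1500,.10],80.5);delta([.6285,.1500,.024],80.5)
```

```text
shift cm [-0.03  0.42  9.26] rot [-0.0118 -0.0029 -0.126 ] yaw now 73.28 F [-0.5  0.  -0.3]
shift cm [-0.04  0.51 16.85] rot [-0.0118 -0.0029 -0.126 ] yaw now 73.28 F [-0.5  0.  -0.3]
```

Emit:
apply_moves(
  commands="0 0.4 4 -0.012 -0.003 -0.12 1;0 0.4 7 -0.012 -0.003 -0.126 1;0 0.4 9.2 -0.012 -0.003 -0.126 1;0 0.4 9.2 -0.012 -0.003 -0.126 1;0 0.4 9.2 -0.012 -0.003 -0.126 1",
)

```text
t: 6.9
tcp_pos: [0.6284, 0.1502, 0.1009]
eef_rot: [-2.413, -2.012, 0.001]
force: [0.0, -0.4, 0.6]
opening: 0.0849
finger_force: 0.0
```

Run:
```python
from h import *
delta([.6285,.1500,.024],80.5);print(get_state()['tcp_pos'])
```

```text
shift cm [-0.02  0.02  7.69] rot [-0.0005  0.0003 -0.0149] yaw now 79.64 F [ 0.  -0.4  0.6]
[0.62838392 0.15023636 0.10089811]
```

Emit:
apply_moves(
  commands="0 0 3 0 0 -0.014 1;0 0 6 0 0 -0.014 1;0 0 7.6 0 0 -0.014 1;0 0 7.6 0 0 -0.014 1;0 0 7.6 0 0 -0.014 1;0 0 7.6 0 0 -0.014 0;0 0 7.6 0 0 -0.014 0;0 0 7.6 0 0 -0.014 0;0 0 7.6 0 0 -0.014 0;0 0 7.6 0 0 -0.014 0;0 0 7.6 0 0 -0.014 0;0 0 7.6 0 0 -0.014 0;0 0 7.6 0 0 -0.014 0;0 0 7.6 0 0 -0.014 0;0 0 7.6 0 0 -0.014 0",
  squeeze=80,
)

```text
t: 8.15
tcp_pos: [0.6295, 0.1501, 0.026]
eef_rot: [2.395, 2.029, 0.004]
force: [4.0, 0.4, 4.7]
opening: 0.0125
finger_force: 78.7
```

Run:
```python
from h import *
s=get_state();print(s['tcp_pos'],s['opening'],s['finger_force'])
delta([.5248,-.1977,.15],80.5+30.7)
```

```text
[0.62948691 0.15012009 0.02597844] 0.012541713907845928 78.6835747025907
shift cm [-36.02  -4.57 -12.43] rot [ 3.100e-03  5.000e-04 -5.351e-01] yaw now 80.54 F [4.  0.4 4.7]
```

Emit:
apply_moves(
  commands="0 0 -3 0 0 0 0;0 0 -7 0 0 0 0;0 0 -11 0 0 0 0;0 0 -15 0 0 0 0;0 0 -15 0 0 0 0;-2 -0.3 -15 0 0 -0.05 0;-6 -1 -15 0 0 -0.1 0;-10 -1.5 -15 0 0 -0.15 0;-14 -2 -15 0 0 -0.2 0;-18 -2.5 -15 0 0 -0.25 0;-22 -3 -15 0 0 -0.3 0;-26 -3.5 -15 0 0 -0.35 0;-30 -4 -15 0 0 -0.42 0;-34 -4.5 -15 0 0 -0.49 0;-36 -4.6 -15 0 0 -0.535 0;-36 -4.6 -15 0 0 -0.535 0;-36 -4.6 -15 0 0 -0.535 0;-36 -4.6 -15 0 0 -0.535 0",
)

```text
t: 9.65
tcp_pos: [0.5237, -0.1964, 0.1742]
eef_rot: [-1.774, -2.591, -0.001]
force: [0.2, 0.2, -5.3]
opening: 0.0125
finger_force: 78.6
```

```bash
cat >> h.py <<'E'
def comp(w,box,zl,zh,t):
    m=np.zeros((480,640),bool); u0,v0,u1,v1=box; m[v0:v1,u0:u1]=1
    k=(m&(w[...,2]>zl)&(w[...,2]<zh)).astype(np.uint8)
    n,l,s,c=cv2.connectedComponentsWithStats(k); i=1+s[1:,4].argmax()
    P=w[l==i].astype(np.float32)*1000; print(t,len(P),cv2.minAreaRect(P[:,:2].copy()),np.median(P[:,2])); return l==i
E
python3 - <<'E'
from h import *
s=get_state();print(s['t'],s['tcp_pos'],s['opening'],s['finger_force'])
delta([.5248,-.1977,.15],80.5+30.7)
o=np.zeros((600,800,3),np.uint8)
for n,b in(('top',(380,200,520,310)),('side',(270,90,430,240))):
    d=snap(n); u0,v0,u1,v1=b; c=cv2.resize(d['img'][v0:v1,u0:u1],(400,int(400*(v1-v0)/(u1-u0))),interpolation=cv2.INTER_CUBIC)
    x=0 if n=='top' else 400; o[:c.shape[0],x:x+400]=c
    w=cloud(d); comp(w,b,.155,.18,n)
save('c3.png',o)
E
```

```text
9.65 [ 0.52367736 -0.19639912  0.17417105] 0.012510449080508662 78.61228600144386
shift cm [-0.17  0.06  2.42] rot [-0.0002 -0.0019 -0.0002] yaw now 111.19 F [ 0.2  0.2 -5.3]
top 566 ((527.8164672851562, -161.11920166015625), (41.922054290771484, 82.75822448730469), 62.33091354370117) 168.56354
side 712 ((522.5152587890625, -192.55050659179688), (60.574764251708984, 100.51651000976562), 20.776519775390625) 168.03482
```

View pics/c3.png

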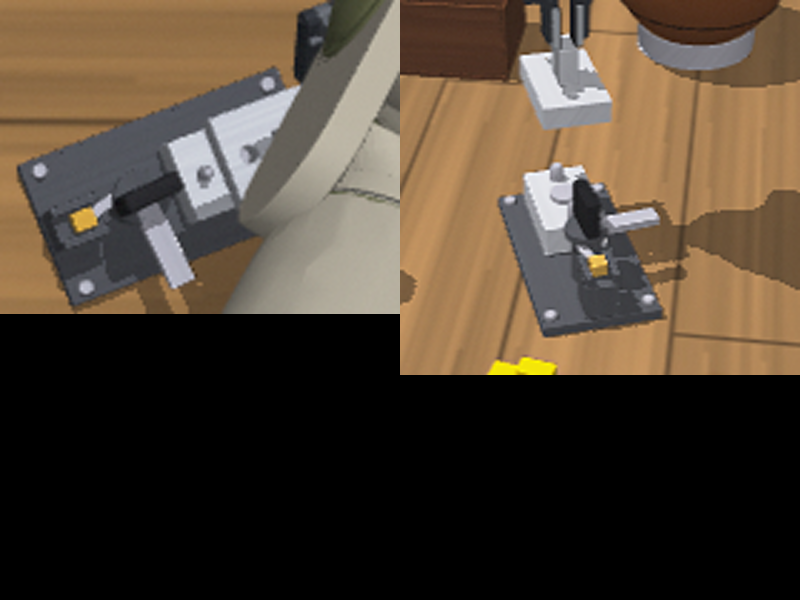

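The plate is held level above the stand, at crop (565,85) in the side view; the dowel and ejector show at (555,175). I compare the plate and lower half in that same view.

Run:
```python
from h import *
d=load('side'); w=cloud(d)*1000
e=np.radians(21.0); ex=np.array([np.cos(e),np.sin(e)]); ey=np.array([-np.sin(e),np.cos(e)]); O=np.array([524.8,-197.7])
for t,zl,zh in(('held',164,172),('lower',39,45),('base',8,16),('knobtop',100,110)):
    m=np.zeros((480,640),bool); m[90:240,270:430]=1
    m&=(w[...,2]>zl)&(w[...,2]<zh)
    q=w[m][:,:2]-O; X,Y=q@ex,q@ey
    k=(abs(X)<70)&(abs(Y)<160);X=X[k];Y=Y[k]
    print(t,k.sum(),'x',np.percentile(X,[0,1,50,99,100]).round(1),'y',np.percentile(Y,[0,1,50,99,100]).round(1),'z',np.median(w[m][:,2]).round(1))
    if t in('held','lower'):
        # y extremes per x-bin and x extremes per y-bin
        for c in range(-24,25,12):
            s=abs(X-c)<4; print('  x',c,Y[s].min().round(1) if s.any() else '',Y[s].max().round(1) if s.any() else '')
        for c in range(-40,50,16):
            s=abs(Y-c)<4; print('  y',c,X[s].min().round(1) if s.any() else '',X[s].max().round(1) if s.any() else '')
```

```text
held 531 x [-30.7 -30.2   6.8  29.5  29.7] y [-44.7 -43.2  20.4  53.8  54.8] z 168.3
  x -24 -42.8 53.6
  x -12 4.5 53.6
  x 0 -43.5 54.7
  x 12 -44.7 53.2
  x 24 -44.4 53.7
  y -40 -30.6 29.3
  y -24 -29.6 27.8
  y -8 -30.3 29.6
  y 8 -30.1 29.1
  y 24 -30.2 29.7
  y 40 -30.4 28.8
lower 352 x [-30.5 -29.1  13.4  29.3  29.6] y [-47.9 -45.4   6.9 148.7 149.7] z 41.9
  x -24 -45.3 -23.3
  x -12 -44.6 148.3
  x 0 -25.6 149.5
  x 12 -47.6 149.7
  x 24 -44.2 50.4
  y -40 -29.2 28.4
  y -24 -29.8 29.3
  y -8 12.5 28.0
  y 8 7.2 28.9
  y 24 2.9 29.2
  y 40 -28.4 28.9
base 1375 x [-55.5 -54.2  23.6  54.2  55.1] y [-57.9 -50.9  83.5 150.3 152. ] z 11.8
knobtop 84 x [-8.4 -7.9  0.1  7.   7.5] y [ 68.3  68.5  92.1 109.  109.1] z 104.0
```

Emit:
apply_moves(
  commands="-0.2 0.03 2 0 0 0 0;-0.2 0.03 4.5 0 0 0 0;-0.2 0.03 7 0 0 0 0;-0.2 0.03 8.5 0 0 0 0;-0.2 0.03 8.5 0 0 0 0;-0.2 0.03 8.5 0 0 0 0",
)

```text
t: 10.25
tcp_pos: [0.5253, -0.1983, 0.0902]
eef_rot: [1.773, 2.593, 0.001]
force: [0.4, 0.1, -3.0]
opening: 0.0122
finger_force: 78.8
```

```bash
cat > m.py <<'E'
from h import *
d=snap('side'); w=cloud(d)*1000
s=get_state()
e=np.radians(21.0); ex=np.array([np.cos(e),np.sin(e)]); ey=np.array([-np.sin(e),np.cos(e)]); O=np.array([524.8,-197.7])
q=s['tcp_pos'][:2]*1000-O; print('tcp stand xy',q@ex,q@ey,s['tcp_pos'][2],s['force'].round(1),s['t']); delta([.5248,-.1977,.08],111.1)
zt=(s['tcp_pos'][2]-.026)*1000+20
for t,zl,zh in(('held',zt-4,zt+4),('base',8,16)):
    m=np.zeros((480,640),bool); m[90:240,270:430]=1
    m&=(w[...,2]>zl)&(w[...,2]<zh)
    q=w[m][:,:2]-O; X,Y=q@ex,q@ey
    k=(abs(X)<70)&(Y>-70)&(Y<(60 if t=='held' else 170));X=X[k];Y=Y[k]
    f=lambda a,b,cs,g:np.array([g(b[abs(a-c)<3]) for c in cs if (abs(a-c)<3).any()]).round(1)
    xs=range(-24,25,8) if t=='held' else range(-45,50,10); ys=range(-40,50,10) if t=='held' else range(60,145,10)
    print(t,k.sum(),w[m][:,2].mean(),'\nymin',f(X,Y,xs,np.min),'\nymax',f(X,Y,xs,np.max),'\nxmin',f(Y,X,ys,np.min),'\nxmax',f(Y,X,ys,np.max))
u0,v0,u1,v1=300,120,400,240
save('s%d.png'%(s['t']*100),cv2.resize(d['img'][v0:v1,u0:u1],(500,600),interpolation=cv2.INTER_CUBIC))
E
python3 m.py
```

```text
tcp stand xy 0.5992833539182378 -1.396393609731065 0.09125940981307104 [-0.4 -0.6 -3.2] 10.3
shift cm [ 0.14 -0.06  1.13] rot [0.0018 0.0016 0.0026] yaw now 111.25 F [-0.4 -0.6 -3.2]
held 464 84.70452370409463 
ymin [-39.  -16.   15.5 -42.3 -45.7 -48.6 -45.8] 
ymax [54.3 52.6 35.3 29.4 51.3 50.4 50.4] 
xmin [-29.7 -29.8 -26.4 -29.4 -30.7 -28.9 -30.5 -28.4 -30.5] 
xmax [30.1 29.1 29.4 29.  28.1 28.3 30.2 29.9 29.9]
base 1344 11.894430764467891 
ymin [-18.3  32.7  48.4 144.8 145.3  47.1  45.8  46.2 -56.4 -57.1] 
ymax [151.4 151.3 150.2 150.6 149.4 148.6 151.2 150.  148.6 150.7] 
xmin [-53.4 -53.4 -55.8 -54.8 -54.7 -53.8 -53.  -54.7 -54.2] 
xmax [52.9 52.7 52.1 54.2 54.3 54.1 54.1 54.4 54.4]
```

Emit:
apply_moves(
  commands="-0.05 0 0.4 0 0 0 0;-0.05 0 0.7 0 0 0 0;-0.05 0 1.0 0 0 0 0;-0.05 0 1.2 0 0 0 0;-0.05 0 1.2 0 0 0 0;-0.05 0 1.2 0 0 0 0",
)

```text
t: 10.8
tcp_pos: [0.5254, -0.1996, 0.0783]
eef_rot: [1.774, 2.591, 0.001]
force: [-0.1, -0.7, -4.3]
opening: 0.0125
finger_force: 78.8
```

Emit:
apply_moves(
  commands="0 0 0.2 0 0 0 0;0 0 0.4 0 0 0 0;0 0 0.5 0 0 0 0;0 0 0.5 0 0 0 0;0 0 0.5 0 0 0 0",
)

```text
t: 11.22
tcp_pos: [0.5257, -0.1996, 0.0738]
eef_rot: [1.774, 2.591, 0.001]
force: [-0.8, 2.1, 2.0]
opening: 0.0127
finger_force: 80.5
```

```bash
python3 m.py; python3 -c "
from station import *;print(get_state())"; ls pics
```

```text
tcp stand xy 0.14961747441616688 -2.1301829060818607 0.07375750817873132 [0.3 0.8 2.5] 11.2667
shift cm [ 0.21 -0.01 -0.62] rot [0.0016 0.0012 0.0018] yaw now 111.21 F [0.3 0.8 2.5]
held 407 67.71816200027881 
ymin [-46.3 -17.5  14.6 -41.1 -46.3 -49.3 -44.8] 
ymax [51.6 21.7 18.5 39.  51.6 50.1 49.6] 
xmin [-29.4 -30.1 -29.8 -29.9 -29.9 -28.6 -29.  -28.8 -28.4] 
xmax [29.6 29.7 30.  29.7 29.5 29.2 28.4 30.1 28.2]
base 1337 11.883973348162137 
ymin [-10.2  31.8  51.  144.9 144.6  44.3  46.4 -58.1 -55.1 -58.7] 
ymax [150.6 150.3 149.6 149.4 151.3 149.8 151.  152.2 149.3 151.4] 
xmin [-54.2 -55.  -55.  -54.4 -54.6 -54.3 -52.8 -54.8 -54.5] 
xmax [54.6 53.  54.4 53.9 51.9 54.3 54.5 54.  51.6]
{'t': 11.2667, 'joints': array([-5.71567160e-01,  5.24425522e-01,  1.54777298e+00,  7.10164614e-04,
        1.06745435e+00, -9.42015454e-01]), 'joint_velocities': array([ 0.00032126,  0.00163506,  0.00117602,  0.00135664, -0.00223459,
        0.00230577]), 'joint_efforts': array([-7.18360730e-01, -4.64328897e+01, -2.25049657e+01, -2.37289164e-01,
       -2.61925953e-01,  1.81298798e-03]), 'tcp_pos': array([ 0.52570307, -0.19963508,  0.07375751]), 'eef_rot': array([1.77368561e+00, 2.59067077e+00, 1.06379658e-03]), 'force': array([0.30729337, 0.80982387, 2.54173693]), 'wrist_torque': array([0.29902102, 0.05185145, 0.07725948]), 'finger_force': 80.54400846362114, 'opening': 0.01237663616786503}
c2.png
c3.png
crop.png
s1030.png
s1126.png
side0.png
top0.png
```

Emit:
apply_moves(
  commands="0 0 0.1 0 0 0 0;0 0 0.2 0 0 0 0;0 0 0.3 0 0 0 0;0 0 0.4 0 0 0 0;0 0 0.5 0 0 0 0;0 0 0.5 0 0 0 0;0 0 0.5 0 0 0 0",
  squeeze=110,
)

```text
t: 11.85
tcp_pos: [0.5258, -0.1997, 0.0688]
eef_rot: [1.774, 2.59, 0.001]
force: [-0.7, 1.9, 6.3]
opening: 0.0105
finger_force: 108.9
```

Emit:
apply_moves(
  commands="0 0 0.05 0 0 0 0;0 0 0.1 0 0 0 0;0 0 0.15 0 0 0 0;0 0 0.2 0 0 0 0;0 0 0.2 0 0 0 0;0 0 0.2 0 0 0 0",
)

```text
t: 12.35
tcp_pos: [0.5261, -0.1991, 0.0679]
eef_rot: [1.773, 2.59, 0.003]
force: [-2.3, 7.5, 15.6]
opening: 0.0103
finger_force: 112.1
```

Emit:
apply_moves(
  commands="0 0 0.05 0 0 0 0;0 0 0.1 0 0 0 0;0 0 0.15 0 0 0 0;0 0 0.15 0 0 0 0;0 0 0.15 0 0 0 0;0 0 0.15 0 0 0 0",
)

```text
t: 12.85
tcp_pos: [0.5262, -0.199, 0.0676]
eef_rot: [1.773, 2.59, 0.003]
force: [-6.1, 10.1, 27.5]
opening: 0.0103
finger_force: 115.8
```

```bash
python3 m.py; ls pics
python3 - <<'E'
from h import *
d=load('side'); w=cloud(d)*1000
m=(w[...,2]>56)&(w[...,2]<68); m[:120]=0;m[240:]=0;m[:,:300]=0;m[:,400:]=0
P=w[m]; k=np.abs(P[:,2]-62)<3; P=P[k]; A=np.c_[P[:,:2]-[525,-198],np.ones(len(P))]; print(np.linalg.lstsq(A,P[:,2],rcond=None)[0],len(P))
E
```

```text
tcp stand xy 0.8188750703757441 -1.6766822947530953 0.06759199864074869 [-6.4 10.3 27.1] 12.9
shift cm [ 0.17 -0.08 -1.24] rot [0.0031 0.0014 0.0021] yaw now 111.22 F [-6.4 10.3 27.1]
held 387 61.743891533576445 
ymin [-38.8 -13.9 -45.3 -44.2 -48.2 -45.8] 
ymax [48.1  4.8 42.2 52.6 51.5 49.4] 
xmin [-29.1 -30.1 -30.1 -29.6 -30.  -28.5 -28.6 -30.4 -28. ] 
xmax [27.6 29.9 29.5 29.7 29.  29.3 29.2 28.5 28.7]
base 1342 11.897429932724256 
ymin [ -3.5  32.3  49.8 144.2 143.9  47.3  45.6 -59.8 -55.3 -56.7] 
ymax [151.  148.8 151.7 149.3 151.3 149.6 150.9 153.5 152.7 150.5] 
xmin [-53.5 -53.8 -54.4 -55.  -53.5 -53.9 -54.6 -53.7 -54.5] 
xmax [54.8 54.3 52.5 54.2 54.5 54.5 54.  53.9 54.2]
c2.png
c3.png
crop.png
s1030.png
s1126.png
s1290.png
side0.png
top0.png
[-1.74776173e-03 -5.36949390e-04  6.19242551e+01] 472
```

View pics/s1290.png

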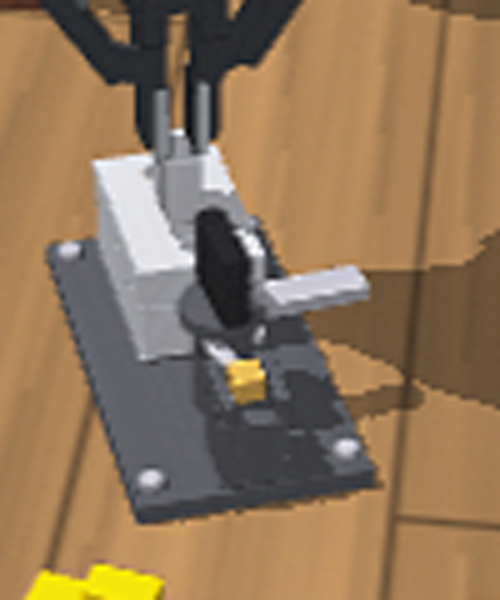

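The picture shows the halves closed flush, with the seam at (120,265), the faces aligned, and the keeper arm clear at (320,290). The force is steady at 27 N.

```bash
python3 -c "
from station import *;print(job_done())"
```

```text
the job is handed in; nothing more can be done
None
```

I turned the knob clockwise to its far stop, set the longer silver half on the dowels, and handed the job in at about 13 s with the mould held pressed shut at 27 N; its top face measured 62 mm above the bench, which matches no gap.

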